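Rock the faulty solenoid coil off its pins on the injection pump

ROBOT

A 6-joint arm with a two-finger parallel gripper is mounted at the origin on the work surface. World frame = base frame: x ahead of the robot, y to its left, z up, the work surface at z = 0. Lengths are in m, angles in rad, forces in N, time in s.
With the tool pointing down it reaches from about 0.35 to 0.95 m from the base axis. Payload 17.4 kg.
Tool frame: the origin (TCP) lies between the finger pads; the fingertips stand tip_reach ahead of it and the grasp point (between the pads) lies 6 mm ahead of it (tip_reach is the distance from the TCP to the fingertips, in m); z points along the fingers, y is the direction in which the jaws open and shut (so a half turn about z gives the same grasp; the last joint's range is limited). The gripper opens to 93 mm and grips with 3 to 60 N. Pads are 15 mm wide; open, the fingers measure 128 mm over their backs; the gripper's body (75 mm by 188 mm) begins 65 mm behind the grasp point.
Start: joints at [1.257, 0.116, 1.442, -0, 1.584, -0.038], TCP at [0.184, 0.649, 0.244] pointing down, gripper open.
Joint ranges: [-2.83, 2.83], [-0.83, 2.19], [0.07, 2.5], [-1.14, 4.28], [0.01, 3], [-2.97, 2.97]. Speed limits (rad/s): [1.89, 1.89, 2.22, 3.14, 3.14, 3.14].

INTERFACE

Orientations are given as a rotation vector (axis times angle).
In Python, from cell import state, get_image, calibration, close_job, tip_reach gives the robot as it stands. The module is installed in compiled form; this text tells all that it offers.
- The arm moves only by the shell command python3 -m pendant 'ROWS'. ROWS is text: rows parted by semicolons, each of 5 numbers parted by spaces: the shift along the tool's x, y, z in mm, then the turn about the tool's z in rad, then the finger opening in mm, from 0 to 93. In form: dx dy dz twist claw; .... A call has 1 to 20 rows; each row is the pose to reach, as a shift and turn from the pose measured when the call began, along the tool's axes at that moment; what a row does not reach only later rows make up. A row lasts 1/8 s, in which the tool goes at most 62.5 mm and 10.7 degrees, less where a joint would pass 70% of its speed; a pose out of reach is approached as far as the arm can. A call with a gripper value outside its range is refused whole. The fingers move at their own pace and stop on an object; the grip force is fixed at half the most. Time passes only in rows, so rows that repeat a pose let the fingers close. It gives the time, the measured TCP pose, the force and the opening at its end, in the units of the state.
- state(): the state, without advancing time (a new reading comes with each control period).
- get_image(name): name is "scene" or "top" or "wrist"; returns (picture, depth): 420x560x3 uint8, red, green, blue; 420x560 float32, m along the optical axis (not along the pixel's ray), 0 where there is no reading.
- calibration(name): a dict with "fx", "fy", "cx", "cy" (pixels), "T" (4x4, takes a point from camera to world coordinates); the wrist camera has in their place "mount" (4x4, takes a point from camera to tool coordinates, whose origin is the TCP and whose axes are the flange's). Camera axes: x right, y down, z forward; pixel columns grow to the right and rows downward; lengths in m; the calibration is good to about 2 mm. The wrist camera is an equidistant fisheye: a pixel r from the principal point sees the ray r / f radians off the axis. A picture is of the moment at which its call begins: read the wrist's pose just before it. calibration takes no time and is no camera call.
- close_job(): hands the job in, once; it reports no verdict.
The state is a dict: "time_s": time; "joint_pos": joint angles; "joint_vel": joint speeds; "joint_efforts": joint torques, N m; "tool_pos": TCP position; "eef_rot": TCP orientation; "force": force on the tool from outside, world axes, zero at the start; "wrist_torque": the same for the moment, N m; "opening": finger opening in m.
Only numpy, scipy, OpenCV 4.12 (cv2) and the standard library are available. Lean on these libraries where they do the work, as an engineer would, in place of code of your own. Each camera call takes 0.05 s, during which the arm holds its last target.

TASK

The orange solenoid coil on the injection pump has failed and sits tight on its two pins. While it is still on its pins, rock it clearly (about 8 degrees) first towards the pump's round drive flange and then back past upright the other way, until it rises free; then stand it upright on the floor of the blue tray, without dropping it. Leave the grey coil seated and undisturbed.

Things in the scene. Friction and masses are not known exactly. Their poses are not given: they have to be found in the camera images.
- coil_orange: Failed solenoid coil, about 0.2 kg: orange body 64 (x) x 36 (y) x 45 mm tall, centred on it a black grip block 30 (x) x 24 (y) x 32 mm tall, to be pinched across its 24 mm. Origin at the centre of the underside, z up, x along the pump's x. Held on its two pins by friction: a straight pull needs some 20 N. It rocks about its y, pivoting on either end of its underside, up to 12 degrees; its top leans to +x when rocked towards the flange. Free once 14 mm up.
- coil_grey: Sound coil of the same make, tight on the other seat; leave it alone. Grey body 64 (x) x 36 (y) x 45 mm tall, centred on it a black grip block 30 (x) x 24 (y) x 32 mm tall, to be pinched across its 24 mm. Origin at the centre of the underside, z up, x along the pump's x. Either coil may be on either seat.
- pump: Injection pump, fixed: aluminium block 220 (x) x 110 (y) mm, 76 mm tall, round drive flange 100 mm across on its +x end. Origin at the bench under the block's centre. Two steel seats, tops 90 mm above the bench, at x = -50 and +50 mm, y = 0. On each stand two sprung brass pins 14 mm tall, 45 mm apart along x, in holes of the coil.
- tray: Open blue parts tray, fixed: 170 mm (x) by 130 mm (y) by 30 mm tall, walls and floor 5 mm thick, empty. Origin at the centre of its underside; its inner floor is 5 mm above it.
Not all that is in view belongs to the job. What is meant by the coil_orange is not green or red, and is the larger of those in its own colour.

How it is judged:
By the outcome, as a careful person would: the job done as asked, in the order asked, and still so for the second after the job is handed in, with the robot touching nothing.
It also fails if it takes over 54 s, if anything falls off the work surface, if the arm or the gripper's body presses on something with over 40 N, if the wrist force passes 120 N, or if a joint passes its speed limit or range.

## Working session

There is one attempt and no reset: what is moved stays moved. The work goes in short steps, Python scripts to look and compute and a shell command to move; the robot and the scene stay as the last step left them, time stands still between calls to the robot, and variables do not carry over. Pictures are saved under pics/ and viewed, and the job is handed in when it is done.

```bash
mkdir -p pics; cat > h.py <<'E'
import numpy as np, cv2
from cell import state,get_image,calibration,tip_reach
def save(n,f):
    p,d=get_image(n); cv2.imwrite('pics/%s.png'%f,p[:,:,::-1]); np.savez('pics/%s.npz'%f,p=p,d=d); return p,d
E
python3 - <<'E'
from h import *
print(tip_reach if not callable(tip_reach) else tip_reach())
s=state(); print(s)
for n in ['scene','top']:
    save(n,n+'0'); c=calibration(n); print(n,c)
print(calibration('wrist'))
E
```

```text
0.025
{'time_s': 0.0, 'joint_pos': array([ 1.25718801e+00,  1.16459862e-01,  1.44230738e+00,  2.56231285e-05,
        1.58399924e+00, -3.78199047e-02]), 'joint_vel': array([-6.69543998e-04, -1.92791271e-03, -9.59740899e-04,  7.15296441e-05,
        1.09112778e-03, -7.21025889e-04]), 'joint_efforts': array([-2.63740796e-03, -7.21285915e+01, -6.22608662e+01,  7.77113624e-02,
        2.39724299e-02, -1.83917346e-04]), 'tool_pos': array([0.18376128, 0.64930404, 0.24289663]), 'eef_rot': array([-4.31803593e-01, -3.11154287e+00,  1.80829578e-03]), 'force': array([ 0.25935491, -0.89736231, -0.0972848 ]), 'wrist_torque': array([0.07600479, 0.02817914, 0.03602639]), 'opening': 0.09272191042917412}
scene {'fx': 467.5248274709966, 'fy': 467.5248274709966, 'cx': 279.0643814436443, 'cy': 202.73543264847768, 'T': array([[-0.09504723,  0.79175083, -0.60340422,  1.23067281],
       [ 0.99543301,  0.08101033, -0.05050206, -0.04797858],
       [ 0.00889693, -0.60544855, -0.79583471,  0.89220866],
       [ 0.        ,  0.        ,  0.        ,  1.        ]])}
top {'fx': 384.1142462406728, 'fy': 384.1142462406728, 'cx': 278.427168135798, 'cy': 204.39843461265315, 'T': array([[ 0.02391007, -0.99504068,  0.09655237,  0.52092025],
       [-0.99932297, -0.0264904 , -0.02553159, -0.07256358],
       [ 0.02796268, -0.09587654, -0.99500039,  0.80910639],
       [ 0.        ,  0.        ,  0.        ,  1.        ]])}
{'fx': 325.19226210127806, 'fy': 325.19226210127806, 'cx': 278.6938665667073, 'cy': 216.5196868778454, 'mount': array([[-1.47241514e-03, -9.60436953e-01, -2.78493610e-01,
         7.76568563e-02],
       [ 9.99998331e-01, -1.71534433e-03,  6.28622705e-04,
        -3.56014852e-04],
       [-1.08146491e-03, -2.78492219e-01,  9.60437876e-01,
        -1.40626156e-01],
       [ 0.00000000e+00,  0.00000000e+00,  0.00000000e+00,
         1.00000000e+00]])}
```

View pics/scene0.png

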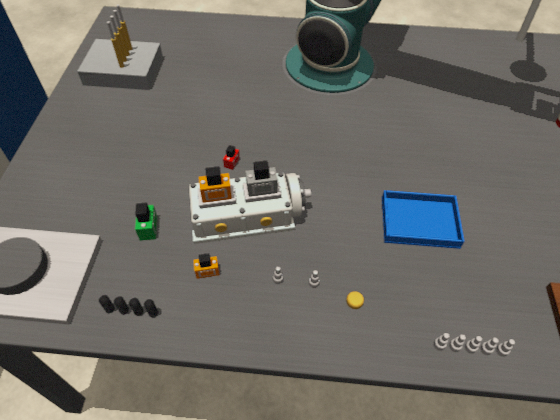

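View pics/top0.png

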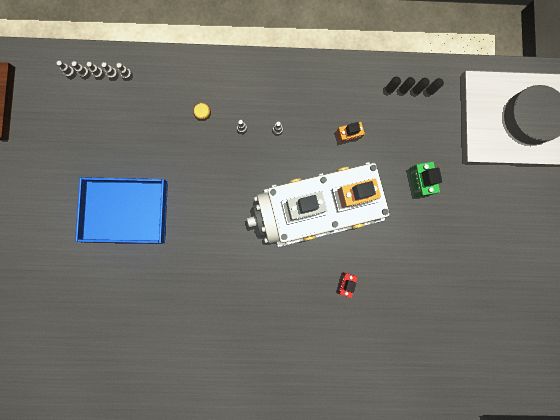

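The orange candidates are the one on the pump (scene 214,185; top 360,192) and a smaller one on the bench (scene 206,265; top 352,131). The green and red ones are excluded. The one on the pump is larger and stands on a seat, so it fits. I'll confirm that in a crop and measure it.

```bash
python3 - <<'E'
from h import *
S=np.load('pics/scene0.npz');T=np.load('pics/top0.npz')
a=cv2.resize(S['p'][130:290,120:330],None,fx=3.4,fy=3.4,interpolation=cv2.INTER_CUBIC)
b=cv2.resize(T['p'][110:270,235:445],None,fx=3.4,fy=3.4,interpolation=cv2.INTER_CUBIC)
cv2.imwrite('pics/crop_s.png',a[:,:,::-1]);cv2.imwrite('pics/crop_t.png',b[:,:,::-1])
def pts(im,cal,mask):
    v,u=np.nonzero(mask&(im['d']>0)); z=im['d'][v,u]
    P=np.c_[(u-cal['cx'])/cal['fx']*z,(v-cal['cy'])/cal['fy']*z,z]
    return u,v,P@cal['T'][:3,:3].T+cal['T'][:3,3]
for n,I in (('scene',S),('top',T)):
    hsv=cv2.cvtColor(I['p'],cv2.COLOR_RGB2HSV); c=calibration(n)
    for nm,lo,hi in (('orange',(8,150,90),(22,255,255)),('blue',(100,150,60),(125,255,255))):
        m=cv2.inRange(hsv,lo,hi); k,l,st,ce=cv2.connectedComponentsWithStats(m)
        for i in range(1,k):
            if st[i,4]>60:
                u,v,P=pts(I,c,l==i); print(n,nm,st[i],ce[i].round(1),np.percentile(P,[2,50,98],axis=0).round(3).tolist())
    
    # block tops: dark pixels with depth height
    u,v,P=pts(I,c,np.ones(I['d'].shape,bool))
    for lo,hi,nm in ((.157,.177,'grip'),(.128,.142,'body')):
        q=(P[:,2]>lo)&(P[:,2]<hi)&(P[:,0]>.3)&(P[:,0]<.8)&(P[:,1]>-.4)&(P[:,1]<.1)
        m=np.zeros(I['d'].shape,np.uint8); m[v[q],u[q]]=255
        k,l,st,ce=cv2.connectedComponentsWithStats(m)
        for i in range(1,k):
            if st[i,4]>30:
                uu,vv,PP=pts(I,c,l==i); r=cv2.minAreaRect((PP[:,:2]*1000).astype(np.float32)); print(n,nm,st[i],PP.mean(0).round(4),np.median(PP[:,2]).round(4),[np.round(x,1) for x in r])
E
```

```text
scene orange [199 173  32  29 382] [214.8 186.7] [[0.592, -0.269, 0.092], [0.625, -0.233, 0.135], [0.639, -0.205, 0.148]]
scene orange [208 190  17   9 109] [215.8 194.1] [[0.626, -0.249, 0.103], [0.632, -0.233, 0.114], [0.637, -0.216, 0.125]]
scene orange [193 256  26  22 284] [205.9 267.8] [[0.738, -0.266, 0.002], [0.764, -0.237, 0.034], [0.774, -0.216, 0.046]]
scene orange [551 283   9  31 145] [556.3 293.6] [[0.723, 0.478, 0.019], [0.743, 0.484, 0.023], [0.784, 0.493, 0.025]]
scene orange [347 293  17  16  75] [353.5 303. ] [[0.785, 0.058, 0.004], [0.806, 0.069, 0.013], [0.811, 0.09, 0.018]]
scene blue [ 382  190   82   58 4037] [421.5 219.1] [[0.515, 0.142, 0.002], [0.574, 0.229, 0.007], [0.643, 0.307, 0.032]]
scene grip [254 160  16  13 174] [ 0.5901 -0.1395  0.1663] 0.1676 [array([ 587.6, -139.9]), array([25.1, 30.8]), np.float64(10.7)]
scene grip [206 166  16  15 178] [ 0.6166 -0.2358  0.1664] 0.1674 [array([ 614. , -236.6]), array([27.1, 29.8]), np.float64(15.9)]
scene body [246 167  32  19 324] [ 0.5935 -0.1398  0.1355] 0.1359 [array([ 587.8, -139.9]), array([38.5, 64.1]), 
[... 437 characters left out ...]
 -0.267, 0.132], [0.609, -0.227, 0.135], [0.635, -0.204, 0.138]]
top blue [  75  177   92   66 5588] [121.3 210.3] [[0.515, 0.142, 0.003], [0.577, 0.232, 0.006], [0.639, 0.308, 0.032]]
top grip [355 181  21  18 265] [ 0.6125 -0.2354  0.1668] 0.1672 [array([ 613. , -236.2]), array([24.1, 30.2]), np.float64(14.9)]
top grip [299 195  20  18 259] [ 0.5862 -0.1395  0.1669] 0.1669 [array([ 586.5, -139.8]), array([23.7, 29.9]), np.float64(15.4)]
top body [341 178  40  28 438] [ 0.6102 -0.2315  0.1354] 0.1354 [array([ 612.7, -236.3]), array([36.4, 64.5]), np.float64(15.1)]
top body [287 192  40  28 467] [ 0.585  -0.1386  0.1354] 0.1353 [array([ 586.4, -140. ]), array([36.8, 64.1]), np.float64(15.1)]
```

View pics/crop_s.png

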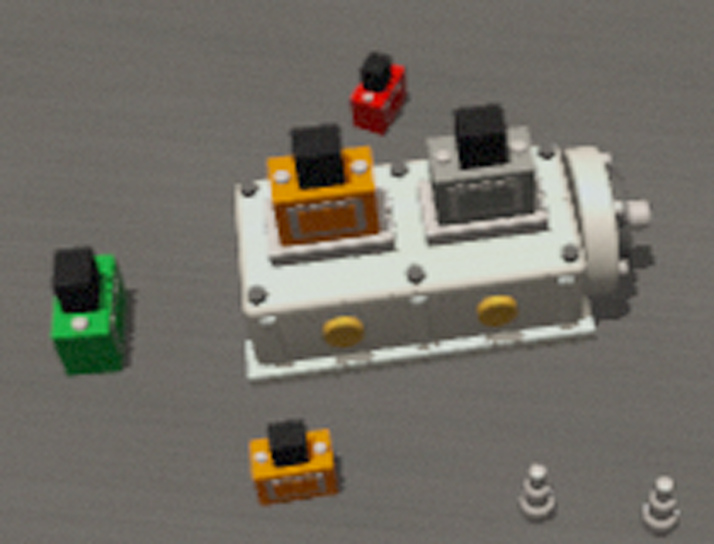

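View pics/crop_t.png

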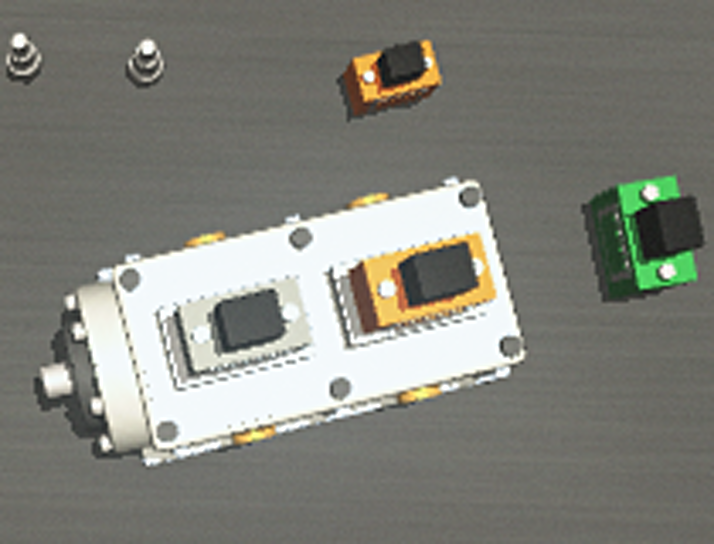

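The pump coil measures 64×36 mm (both views, top at 0.167), so it is the larger orange one. It stands on the seat away from the flange. The pump's +x axis points from orange to grey, about 105.4° in the world frame. Next I compute the approach.

```bash
cat >> h.py <<'E'
from scipy.spatial.transform import Rotation as R
def rel(p,yaw=None):
    s=state(); M=R.from_rotvec(s['eef_rot']).as_matrix()
    d=M.T@(np.array(p)-s['tool_pos'])*1000
    x=M[:,0]; a=np.arctan2(x[1],x[0])
    tw=0 if yaw is None else -(np.radians(yaw)-a)   # tool z down
    tw=(tw+np.pi)%(2*np.pi)-np.pi
    return d.round(1),round(tw,3),np.degrees(a).round(2),M[:,2].round(4)
def st():
    s=state(); print(round(s['time_s'],2),s['tool_pos'].round(4),R.from_rotvec(s['eef_rot']).as_matrix()[:,2].round(3),'F',s['force'].round(1),'T',s['wrist_torque'].round(2),'op',round(s['opening'],4),'q',s['joint_pos'].round(2))
E
python3 -c "
from h import *
print(rel((.6133,-.2364,.255),105.3))"
```

```text
(array([-654.5, -735.4,  -11.3]), np.float64(1.028), np.float64(164.2), array([-3.e-04, -1.e-03, -1.e+00]))
```

```bash
python3 -m pendant '-40 -45 -11 0.06 93; -80 -90 -11 0.13 93; -654 -735 -11 1.028 93; -654 -735 -11 1.028 93; -654 -735 -11 1.028 93; -654 -735 -11 1.028 93; -654 -735 -11 1.028 93; -654 -735 -11 1.028 93; -654 -735 -11 1.028 93; -654 -735 -11 1.028 93; -654 -735 -11 1.028 93; -654 -735 -11 1.028 93; -654 -735 -11 1.028 93; -654 -735 -11 1.028 93; -654 -735 -11 1.028 93; -654 -735 -11 1.028 93; -654 -735 -11 1.028 93; -654 -735 -11 1.028 93; -654 -735 -11 1.028 93; -654 -735 -11 1.028 93'
python3 -c "
from h import *
st();print(rel((.6133,-.2364,.255),105.3)); save('wrist','w1')"
```

```text
time_s: 2.6
tool_pos: [0.6128, -0.2351, 0.2552]
eef_rot: [1.904, 2.498, -0.001]
force: [-0.2, -0.3, 0.1]
opening: 0.093
2.6 [ 0.6128 -0.2351  0.2552] [ 0.    -0.001 -1.   ] F [-0.2 -0.3  0.1] T [-0.06  0.05 -0.05] op 0.093 q [-0.4   0.07  1.47 -0.    1.6  -0.67]
(array([-1.4,  0.2,  0.2]), np.float64(0.001), np.float64(105.36), array([ 3.0e-04, -1.2e-03, -1.0e+00]))
```

View pics/w1.png

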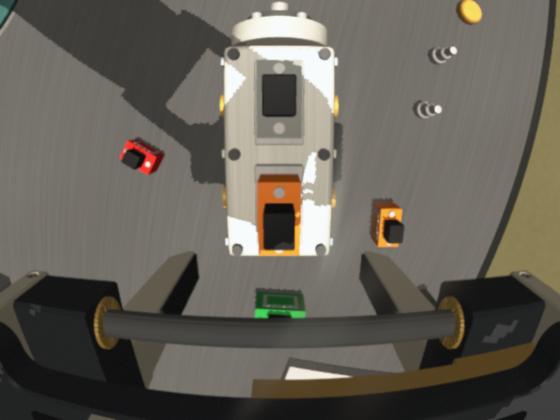

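The wrist view shows the orange coil at (279,220), midway between the fingers, with the grey coil ahead at (279,95) and the flange at the top. As a check I cast a ray through the block centre.

```bash
python3 - <<'E'
from h import *
I=np.load('pics/w1.npz'); c=calibration('wrist'); s=state()
def ray(u,v):
    x,y=u-c['cx'],v-c['cy']; r=np.hypot(x,y); th=r/c['fx']; return np.array([x/r*np.sin(th),y/r*np.sin(th),np.cos(th)])
M=np.eye(4);M[:3,:3]=R.from_rotvec(s['eef_rot']).as_matrix();M[:3,3]=s['tool_pos']
W=M@c['mount']
def hit(u,v,z):
    d=W[:3,:3]@ray(u,v); return (W[:3,3]+d*(z-W[2,3])/d[2]).round(4)
# dark block mask; top face by depth
p,d=I['p'],I['d']
g=p.max(2)<35
for nm,(u0,u1,v0,v1) in (('or',(255,305,170,260)),('gr',(255,305,60,135))):
    m=np.zeros(g.shape,np.uint8); m[v0:v1,u0:u1]=g[v0:v1,u0:u1]
    k,l,S,ce=cv2.connectedComponentsWithStats(m); i=1+np.argmax(S[1:,4]); x,y,w,h,a=S[i]
    print(nm,S[i],'corners at .167',hit(x,y,.167),hit(x+w-1,y+h-1,.167),'c',hit(x+w/2,y+h/2,.167))
print(rel((.6133,-.2364,.165),105.3))
cv2.imwrite('pics/w1c.png',cv2.resize(p[150:270,220:340],None,fx=5,fy=5)[:,:,::-1])
E
```

```text
or [ 265  204   29   44 1140] corners at .167 [ 0.5976 -0.2181  0.167 ] [ 0.6264 -0.2449  0.167 ] c [ 0.6121 -0.2315  0.167 ]
gr [266 115  26   1  26] corners at .167 [ 0.5819 -0.1563  0.167 ] [ 0.5986 -0.1517  0.167 ] c [ 0.5907 -0.1543  0.167 ]
(array([-1.2,  0.2, 90.2]), np.float64(0.001), np.float64(105.35), array([ 3.0e-04, -1.2e-03, -1.0e+00]))
```

View pics/w1c.png

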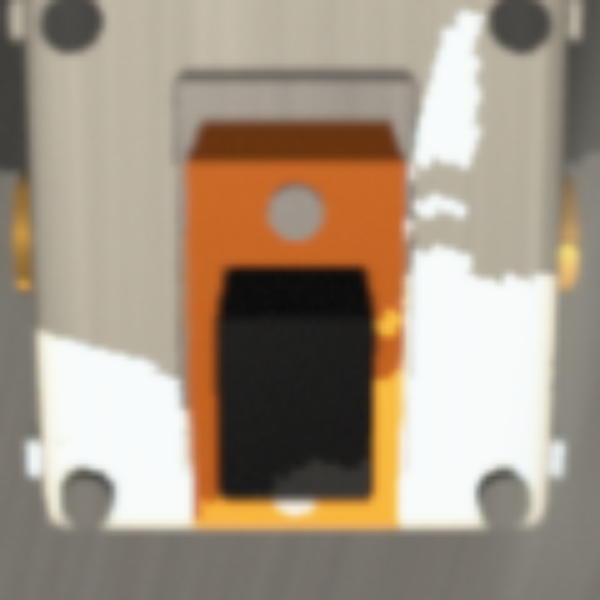

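The enlarged crop gives the block's top face centre at about (279,231). That agrees with the fixed cameras to within 2 mm. I'll descend and close.

```bash
python3 -m pendant '-1 0 40 0 93; -1 0 70 0 93; -1 0 90 0 93; -1 0 90 0 93; -1 0 90 0 93; -1 0 90 0 20; -1 0 90 0 20; -1 0 90 0 20; -1 0 90 0 20; -1 0 90 0 20; -1 0 90 0 20; -1 0 90 0 20'
python3 -c "
from h import *
st()"
```

```text
time_s: 4.15
tool_pos: [0.6131, -0.2363, 0.1651]
eef_rot: [1.904, 2.497, -0.001]
force: [0.1, -0.3, 0.2]
opening: 0.0276
4.15 [ 0.6131 -0.2363  0.1651] [ 0.    -0.001 -1.   ] F [ 0.1 -0.3  0.2] T [-0.05  0.05  0.01] op 0.0276 q [-0.41  0.11  1.58 -0.    1.45 -0.67]
```

```bash
python3 -m pendant '0 0 0 0 10; 0 0 0 0 10; 0 0 0 0 10; 0 0 0 0 10'
python3 -c "
from h import *
st()
a=np.radians(np.array([3,6,8,9,10]))
for t in a:
  # grip 69 above underside; pivot +32
  print(np.degrees(t).round(1), -32*np.cos(t)+69*np.sin(t)+32, 69*np.cos(t)+32*np.sin(t)-69)"
```

```text
time_s: 4.65
tool_pos: [0.6131, -0.2363, 0.1652]
eef_rot: [1.904, 2.497, -0.001]
force: [-0.0, 0.0, 0.5]
opening: 0.0237
4.65 [ 0.6131 -0.2363  0.1652] [ 0.    -0.001 -1.   ] F [-0.   0.   0.5] T [-0.11  0.08 -0.  ] op 0.0237 q [-0.41  0.11  1.58 -0.    1.46 -0.67]
3.0 3.6550358686167606 1.5801884978397993
6.0 7.387763313683344 2.9669216049757665
8.0 9.914365766514265 3.7820359738904585
9.0 11.187951188731521 4.156398382351895
10.0 12.467876162627537 4.5084766431841246
```

It is gripped at 23.7 mm. Now I rock it towards the flange along the arc about the +x underside end, which is tool +x and up.

```bash
python3 -m pendant '1.2 0 -0.5 0 10; 2.4 0 -1.1 0 10; 3.7 0 -1.6 0 10; 5 0 -2.1 0 10; 6.2 0 -2.5 0 10; 7.4 0 -3 0 10; 7.4 0 -3 0 10'
python3 -c "
from h import *
st(); save('scene','s2')
p=np.load('pics/s2.npz')['p']; cv2.imwrite('pics/s2c.png',cv2.resize(p[120:240,150:310],None,fx=5,fy=5,interpolation=cv2.INTER_CUBIC)[:,:,::-1])"
```

```text
time_s: 5.52
tool_pos: [0.611, -0.2297, 0.1673]
eef_rot: [1.905, 2.497, -0.003]
force: [3.4, -6.4, -9.9]
opening: 0.0236
5.53 [ 0.611  -0.2297  0.1673] [-0.    -0.002 -1.   ] F [ 3.4 -6.4 -9.9] T [-1.46 -0.69 -0.02] op 0.0236 q [-0.4   0.1   1.59 -0.    1.46 -0.67]
```

View pics/s2c.png

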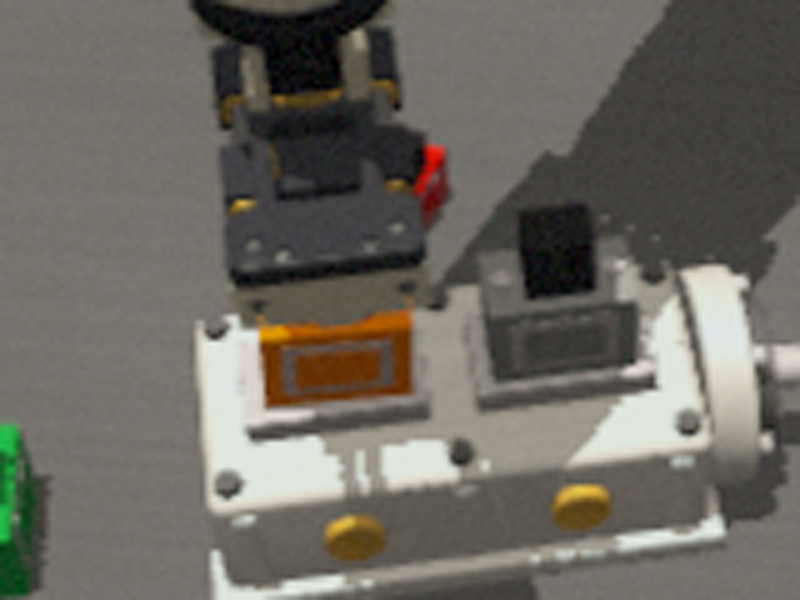

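```bash
cat >> h.py <<'E'
def tilt(f,side=-1,off=18):
    # orange face points on the near vertical face plane; pump frame about coil seat
    I=np.load('pics/%s.npz'%f); c=calibration('scene')
    hsv=cv2.cvtColor(I['p'],cv2.COLOR_RGB2HSV)
    m=cv2.inRange(hsv,(5,120,40),(24,255,255)); m[:150]=0;m[210:]=0;m[:,:180]=0;m[:,245:]=0
    m=cv2.morphologyEx(m,cv2.MORPH_CLOSE,np.ones((9,9),np.uint8))
    a=np.radians(105.4); X=np.array([np.cos(a),np.sin(a),0]);Y=np.array([-np.sin(a),np.cos(a),0]);Z=np.array([0,0,1.])
    O=np.array([.6133,-.2364,.09])
    v,u=np.nonzero(m); 
    D=np.c_[(u-c['cx'])/c['fx'],(v-c['cy'])/c['fy'],np.ones(len(u))]@c['T'][:3,:3].T; C=c['T'][:3,3]
    n=-Y; # face nearer to camera (+x world) is -Y
    P0=O+n*off/1000
    t=((P0-C)@n)/(D@n); P=(C+D*t[:,None]-O)*1000
    px,pz=P@X,P@Z
    # per-column lowest point -> bottom edge; fit lines
    lo=[];
    for uu in np.unique(u):
        q=u==uu; k=np.argmax(v[q]); lo.append((px[q][k],pz[q][k]))
    lo=np.array(lo); lo=lo[(lo[:,0]>lo[:,0].min()+5)&(lo[:,0]<lo[:,0].max()-5)]
    L=[];Rr=[]
    for vv in np.unique(v):
        q=(v==vv); zz=np.median(pz[q])
        if 8<zz<38: L.append((px[q].min(),zz));Rr.append((px[q].max(),zz))
    L=np.array(L);Rr=np.array(Rr)
    b=np.polyfit(*lo.T,1)
    print(f,'bottom slope deg(neg=rock +x)',np.degrees(np.arctan(b[0])).round(2),'z at 0',b[1].round(2),'x range',lo[[0,-1],0].round(1),
      'side lean +x deg', [np.degrees(np.arctan(np.polyfit(Q[:,1],Q[:,0],1)[0])).round(1) for Q in (L,Rr)])
E
python3 -c "
from h import *
tilt('scene0');tilt('s2')"
```

```text
scene0 bottom slope deg(neg=rock +x) 0.81 z at 0 4.02 x range [-26.4  23.1] side lean +x deg [np.float64(1.1), np.float64(2.5)]
s2 bottom slope deg(neg=rock +x) -47.28 z at 0 19.03 x range [-25.1  29.5] side lean +x deg [np.float64(5.0), np.float64(18.7)]
```

```bash
python3 - <<'E'
s=open('h.py').read()
s=s.replace("    a=np.radians(105.4); X","    k_,l_,S_,_c=cv2.connectedComponentsWithStats(m); m=(l_==1+np.argmax(S_[1:,4])).astype(np.uint8)\n    a=np.radians(105.4); X")
open('h.py','w').write(s)
E
python3 -c "
from h import *
tilt('scene0');tilt('s2')
I=np.load('pics/s2.npz')['p'][165:210,190:245]; J=np.load('pics/scene0.npz')['p'][165:210,190:245]
cv2.imwrite('pics/cmp.png',cv2.resize(np.hstack([J,I]),None,fx=7,fy=7,interpolation=cv2.INTER_CUBIC)[:,:,::-1])"
```

```text
scene0 bottom slope deg(neg=rock +x) 0.81 z at 0 4.02 x range [-26.4  23.1] side lean +x deg [np.float64(1.1), np.float64(2.5)]
s2 bottom slope deg(neg=rock +x) -3.33 z at 0 6.18 x range [-23.9  23.1] side lean +x deg [np.float64(5.0), np.float64(18.7)]
```

View pics/cmp.png

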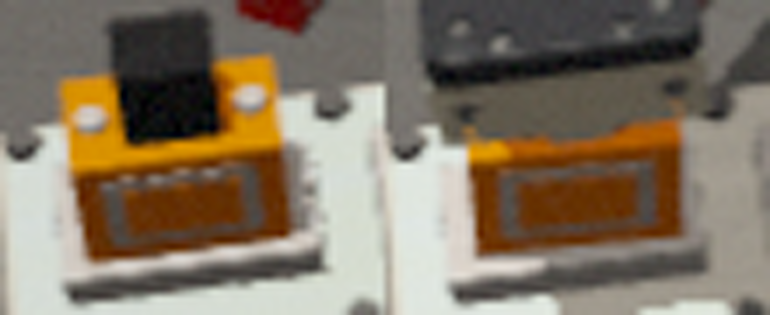

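The coil now leans about 4–5° towards the flange. I'll carry on to about 9°.

```bash
python3 -m pendant '1.2 0 -0.5 0 10; 2.4 0 -0.9 0 10; 3.6 0 -1.4 0 10; 4.8 0 -1.9 0 10; 5.8 0 -2.3 0 10; 5.8 0 -2.3 0 10; 5.8 0 -2.3 0 10'
python3 -c "
from h import *
st(); save('scene','s3'); tilt('s3')
I=np.load('pics/s3.npz')['p'][165:210,190:245]; J=np.load('pics/scene0.npz')['p'][165:210,190:245]
cv2.imwrite('pics/cmp3.png',cv2.resize(np.hstack([J,I]),None,fx=7,fy=7,interpolation=cv2.INTER_CUBIC)[:,:,::-1])"
```

```text
time_s: 6.45
tool_pos: [0.6094, -0.2248, 0.169]
eef_rot: [1.905, 2.496, -0.005]
force: [3.0, -7.0, -7.3]
opening: 0.0238
6.45 [ 0.6094 -0.2248  0.169 ] [-0.001 -0.004 -1.   ] F [ 3.  -7.  -7.3] T [-1.5  -0.71 -0.03] op 0.0238 q [-0.39  0.09  1.59 -0.    1.46 -0.66]
s3 bottom slope deg(neg=rock +x) -6.62 z at 0 8.04 x range [-23.5  27.3] side lean +x deg [np.float64(5.1), np.float64(32.7)]
```

View pics/cmp3.png

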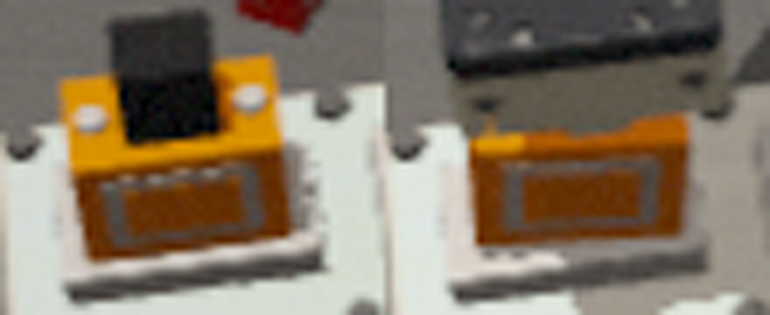

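The lean is about 7.5°. I'll push slightly more so that it is clearly past 8°.

```bash
python3 -m pendant '1.3 0 -0.6 0 10; 2.7 0 -1.2 0 10; 2.7 0 -1.2 0 10; 2.7 0 -1.2 0 10'
python3 -c "
from h import *
st(); save('scene','s4'); tilt('s4')
I=np.load('pics/s4.npz')['p'][165:210,190:245]; J=np.load('pics/scene0.npz')['p'][165:210,190:245]
cv2.imwrite('pics/cmp4.png',cv2.resize(np.hstack([J,I]),None,fx=7,fy=7,interpolation=cv2.INTER_CUBIC)[:,:,::-1])"
```

```text
time_s: 7.0
tool_pos: [0.6086, -0.2226, 0.1698]
eef_rot: [1.905, 2.495, -0.006]
force: [3.1, -5.2, -5.9]
opening: 0.0237
7.0 [ 0.6086 -0.2226  0.1698] [-0.001 -0.004 -1.   ] F [ 3.1 -5.2 -5.9] T [-1.29 -0.61 -0.07] op 0.0237 q [-0.39  0.09  1.59 -0.    1.46 -0.65]
s4 bottom slope deg(neg=rock +x) -10.55 z at 0 9.4 x range [-23.5  29.5] side lean +x deg [np.float64(3.6), np.float64(40.7)]
```

View pics/cmp4.png

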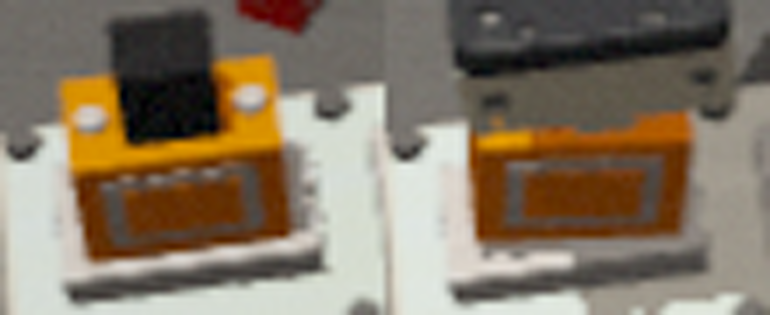

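It now leans about 9–10°. Next I bring it back towards upright without pressing down, then look.

```bash
python3 -m pendant '-1.5 0 0.2 0 10; -3 0 0.5 0 10; -4.5 0 0.8 0 10; -6 0 1.2 0 10; -7.5 0 1.6 0 10; -9 0 2.1 0 10; -10.5 0 2.5 0 10; -12 0 3 0 10; -13.5 0 3.5 0 10; -14.5 0 3.8 0 10; -14.5 0 3.8 0 10'
python3 -c "
from h import *
st(); save('scene','s5'); tilt('s5')
I=np.load('pics/s5.npz')['p'][165:210,190:245]; J=np.load('pics/scene0.npz')['p'][165:210,190:245]
cv2.imwrite('pics/cmp5.png',cv2.resize(np.hstack([J,I]),None,fx=7,fy=7,interpolation=cv2.INTER_CUBIC)[:,:,::-1])"
```

```text
time_s: 8.43
tool_pos: [0.6126, -0.2359, 0.1665]
eef_rot: [1.905, 2.496, -0.004]
force: [-1.6, 6.1, 5.4]
opening: 0.024
8.43 [ 0.6126 -0.2359  0.1665] [-0.    -0.003 -1.   ] F [-1.6  6.1  5.4] T [ 1.29  0.43 -0.01] op 0.024 q [-0.41  0.11  1.58 -0.    1.46 -0.67]
s5 bottom slope deg(neg=rock +x) -0.6 z at 0 5.13 x range [-26.4  20.9] side lean +x deg [np.float64(0.2), np.float64(10.3)]
```

View pics/cmp5.png

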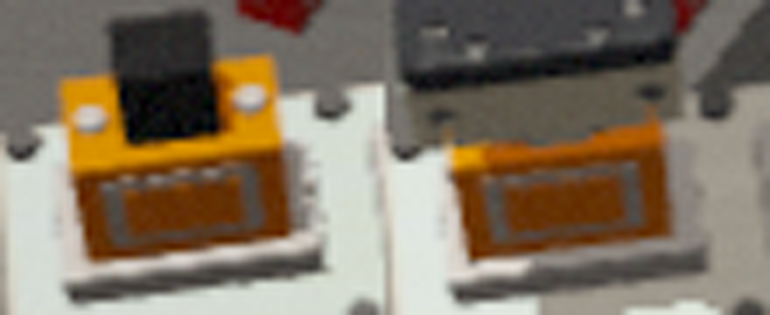

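It is nearly upright, still leaning about 1° with a residual rise of about 1 mm. Now I rock it the other way.

```bash
python3 -m pendant '-1.3 0 -0.3 0 10; -2.6 0 -0.8 0 10; -3.9 0 -1.4 0 10; -5.2 0 -2 0 10; -6.5 0 -2.5 0 10; -7.8 0 -3 0 10; -9.1 0 -3.5 0 10; -10.4 0 -4 0 10; -11.7 0 -4.4 0 10; -11.7 0 -4.4 0 10'
python3 -c "
from h import *
st(); save('scene','s6'); tilt('s6')
I=np.load('pics/s6.npz')['p'][165:210,190:245]; J=np.load('pics/scene0.npz')['p'][165:210,190:245]
cv2.imwrite('pics/cmp6.png',cv2.resize(np.hstack([J,I]),None,fx=7,fy=7,interpolation=cv2.INTER_CUBIC)[:,:,::-1])"
```

```text
time_s: 9.72
tool_pos: [0.6152, -0.246, 0.1693]
eef_rot: [-1.903, -2.496, 0.003]
force: [-0.4, 7.3, -8.4]
opening: 0.0236
9.72 [ 0.6152 -0.246   0.1693] [-0.003 -0.    -1.   ] F [-0.4  7.3 -8.4] T [1.43 0.07 0.09] op 0.0236 q [-0.42  0.12  1.56 -0.    1.47 -0.69]
s6 bottom slope deg(neg=rock +x) 5.72 z at 0 8.59 x range [-32.7  21.5] side lean +x deg [np.float64(-8.0), np.float64(43.3)]
```

View pics/cmp6.png

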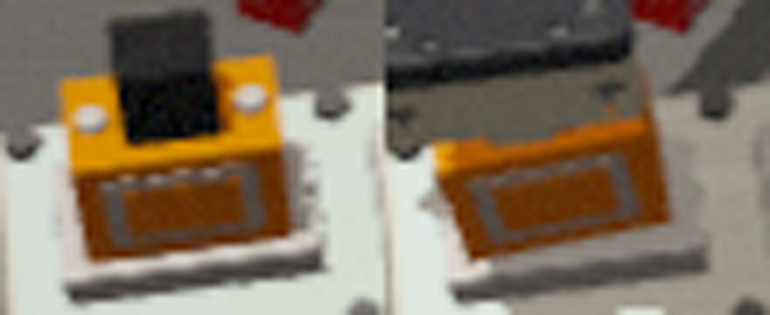

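It leans about 6–8° to −x. I'll take it a little further.

```bash
python3 -m pendant '-1.3 0 -0.6 0 10; -2.6 0 -1.3 0 10; -3.9 0 -1.8 0 10; -3.9 0 -1.8 0 10; -3.9 0 -1.8 0 10'
python3 -c "
from h import *
st(); save('scene','s7'); tilt('s7')
I=np.load('pics/s7.npz')['p'][165:210,190:245]; J=np.load('pics/scene0.npz')['p'][165:210,190:245]
cv2.imwrite('pics/cmp7.png',cv2.resize(np.hstack([J,I]),None,fx=7,fy=7,interpolation=cv2.INTER_CUBIC)[:,:,::-1])"
```

```text
time_s: 10.4
tool_pos: [0.6159, -0.2485, 0.1698]
eef_rot: [-1.901, -2.494, 0.001]
force: [-1.0, 8.0, -6.4]
opening: 0.0237
10.4 [ 0.6159 -0.2485  0.1698] [-0.005  0.003 -1.   ] F [-1.   8.  -6.4] T [1.74 0.06 0.07] op 0.0237 q [-0.42  0.12  1.55  0.    1.47 -0.69]
s7 bottom slope deg(neg=rock +x) 7.53 z at 0 9.29 x range [-32.7  21.5] side lean +x deg [np.float64(-12.3), np.float64(46.7)]
```

View pics/cmp7.png

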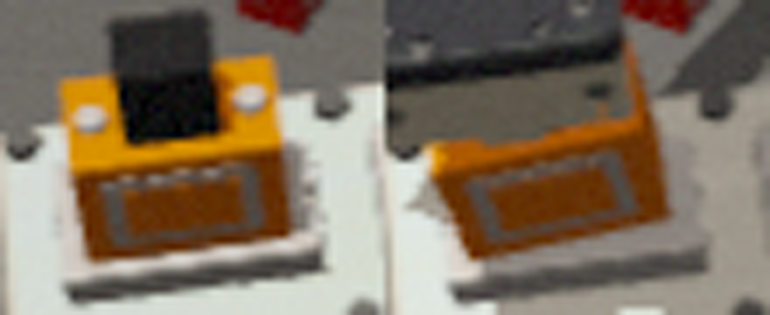

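```bash
python3 -m pendant '-1 0 -0.4 0 10; -1.6 0 -1 0 10; -1.6 0 -2 0 10; -1.6 0 -3 0 10; -1.6 0 -4 0 10'
python3 -c "
from h import *
st(); save('scene','s8'); tilt('s8')
I=np.load('pics/s8.npz')['p'][165:210,190:245]; J=np.load('pics/scene0.npz')['p'][165:210,190:245]
cv2.imwrite('pics/cmp8.png',cv2.resize(np.hstack([J,I]),None,fx=7,fy=7,interpolation=cv2.INTER_CUBIC)[:,:,::-1])"
```

```text
time_s: 11.08
tool_pos: [0.6156, -0.2487, 0.1715]
eef_rot: [-1.897, -2.491, 0.0]
force: [-0.7, 6.2, -11.9]
opening: 0.0239
11.07 [ 0.6156 -0.2487  0.1715] [-0.008  0.006 -1.   ] F [ -0.7   6.2 -11.9] T [1.35 0.16 0.02] op 0.0239 q [-0.42  0.13  1.55  0.    1.48 -0.69]
s8 bottom slope deg(neg=rock +x) 2.55 z at 0 11.95 x range [-34.7  19.4] side lean +x deg [np.float64(-14.4), np.float64(61.5)]
```

View pics/cmp8.png

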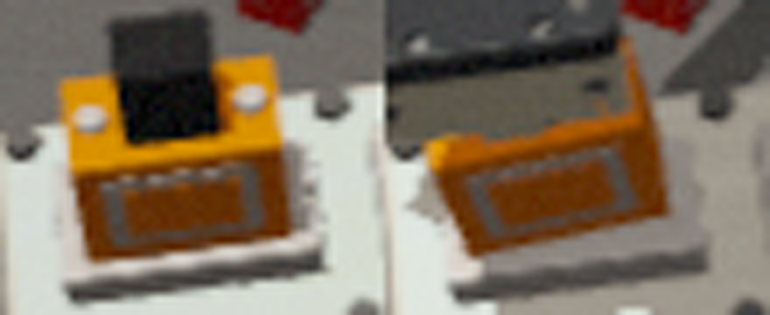

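It leans clearly, about 9°, and is beginning to rise. I'll pull up gently and watch the force.

```bash
python3 -m pendant '0 0 -1.5 0 10; 0 0 -3 0 10; 0 0 -4.5 0 10; 0 0 -6 0 10; 0 0 -6 0 10'
python3 -c "
from h import *
st(); save('scene','s9'); tilt('s9')
I=np.load('pics/s9.npz')['p'][155:210,180:245]; J=np.load('pics/scene0.npz')['p'][155:210,180:245]
cv2.imwrite('pics/cmp9.png',cv2.resize(np.hstack([J,I]),None,fx=6,fy=6,interpolation=cv2.INTER_CUBIC)[:,:,::-1])"
```

```text
time_s: 11.75
tool_pos: [0.6157, -0.2489, 0.1782]
eef_rot: [-1.898, -2.492, 0.0]
force: [0.3, -0.7, -1.4]
opening: 0.0236
11.75 [ 0.6157 -0.2489  0.1782] [-0.008  0.006 -1.   ] F [ 0.3 -0.7 -1.4] T [-0.06  0.02 -0.02] op 0.0236 q [-0.42  0.12  1.54  0.    1.49 -0.69]
s9 bottom slope deg(neg=rock +x) 4.37 z at 0 18.34 x range [-34.7  19.9] side lean +x deg [np.float64(-13.9), np.float64(71.0)]
```

View pics/cmp9.png

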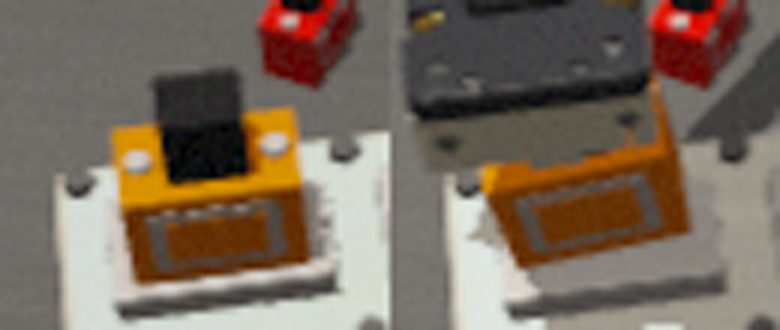

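The coil is free: the wrist force is −1.4 N, about its weight, and it hangs leaning about 10° in the grip. I'll lift it higher and measure the tray from both fixed views.

```bash
python3 -m pendant '0 0 -10 0 10; 0 0 -30 0 10; 0 0 -55 0 10; 0 0 -70 0 10; 0 0 -70 0 10'
python3 - <<'E'
from h import *
st()
for n in ('scene','top'):
    I=np.load('pics/%s0.npz'%n); c=calibration(n); hsv=cv2.cvtColor(I['p'],cv2.COLOR_RGB2HSV)
    m=cv2.inRange(hsv,(100,150,60),(125,255,255)); v,u=np.nonzero(m&(I['d']>0).astype(np.uint8)*255); z=I['d'][v,u]
    P=(np.c_[(u-c['cx'])/c['fx']*z,(v-c['cy'])/c['fy']*z,z])@c['T'][:3,:3].T+c['T'][:3,3]
    rim=P[(P[:,2]>.024)]; fl=P[P[:,2]<.012]
    print(n,'rim z',np.percentile(P[:,2],98),'floor',np.median(fl[:,2]),cv2.minAreaRect((rim[:,:2]*1000).astype(np.float32)),cv2.minAreaRect((fl[:,:2]*1000).astype(np.float32)))
    # ray-cast outline at z=.03
    h=cv2.convexHull(max(cv2.findContours(m,0,2)[0],key=cv2.contourArea))[:,0,:].astype(float)
    D=np.c_[(h[:,0]-c['cx'])/c['fx'],(h[:,1]-c['cy'])/c['fy'],np.ones(len(h))]@c['T'][:3,:3].T; C=c['T'][:3,3]
    q=C+D*((.03-C[2])/D[:,2])[:,None]; print(' outline@.03',cv2.minAreaRect((q[:,:2]*1000).astype(np.float32)))
print(rel((.578,.225,.215),95))
E
```

```text
time_s: 12.42
tool_pos: [0.6166, -0.2494, 0.2497]
eef_rot: [-1.899, -2.493, -0.0]
force: [-0.2, 0.3, -2.4]
opening: 0.0237
12.43 [ 0.6166 -0.2494  0.2497] [-0.006  0.005 -1.   ] F [-0.2  0.3 -2.4] T [-0.06  0.07 -0.03] op 0.0237 q [-0.42  0.1   1.45  0.    1.6  -0.69]
scene rim z 0.03177668019385229 floor 0.005870290864011973 ((578.0408935546875, 225.37554931640625), (133.24151611328125, 169.47018432617188), 0.24631893634796143) ((578.56005859375, 225.39999389648438), (131.3487091064453, 169.47755432128906), 0.5255821347236633)
 outline@.03 ((586.606201171875, 222.13726806640625), (147.56141662597656, 174.76438903808594), 0.39196136593818665)
top rim z 0.03164252164333905 floor 0.005560530886334958 ((577.5397338867188, 226.75631713867188), (129.80577087402344, 171.02178955078125), 0.4251703917980194) ((579.158447265625, 224.95498657226562), (167.3867950439453, 124.78777313232422), 89.90809631347656)
 outline@.03 ((577.40625, 223.15090942382812), (129.49005126953125, 176.5609588623047), 0.3366590142250061)
(array([467.4,  89.1,  37.3]), np.float64(0.182), np.float64(105.42), array([-0.0059,  0.0049, -1.    ]))
```

The tray centre is (0.578, 0.2255) with yaw ≈ 0, rim 0.031 and floor 0.005–0.006. The sizes match the text. I'll rise above the grey coil and cross over.

```bash
python3 -m pendant '0 0 -25 0 10; 0 0 -50 0 10; 20 4 -50 0.02 10; 50 10 -50 0.05 10; 90 17 -50 0.09 10; 130 25 -50 0.13 10; 170 32 -50 0.17 10; 210 40 -50 0.2 10; 250 48 -50 0.23 10; 290 55 -50 0.26 10; 330 63 -50 0.26 10; 370 71 -50 0.26 10; 410 78 -50 0.26 10; 440 84 -50 0.26 10; 460 88 -50 0.26 10; 467 89 -48 0.26 10; 467 89 -48 0.26 10; 467 89 -48 0.26 10'
python3 - <<'E'
from h import *
st(); save('scene','s10'); print(rel((.578,.225,.12),90)); p=np.load('pics/s10.npz')['p']; cv2.imwrite('pics/s10c.png',cv2.resize(p[100:260,350:520],None,fx=4,fy=4)[:,:,::-1])
E
```

```text
time_s: 14.68
tool_pos: [0.5787, 0.2233, 0.3003]
eef_rot: [-2.207, -2.225, 0.001]
force: [-0.2, -0.4, -2.7]
opening: 0.0235
14.68 [0.5787 0.2233 0.3003] [-0.006  0.005 -1.   ] F [-0.2 -0.4 -2.7] T [-0.09  0.11  0.  ] op 0.0235 q [ 0.32 -0.01  1.48  0.01  1.67  0.32]
(array([  0.8,   0.3, 180.4]), np.float64(0.008), np.float64(90.47), array([-0.0057,  0.0048, -1.    ]))
```

View pics/s10.png

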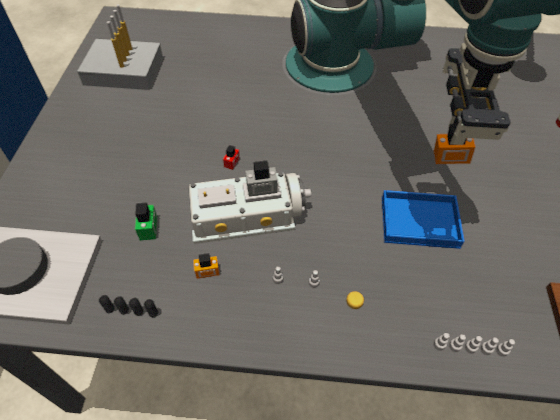

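The coil is held at (455,149), its old seat at (217,192) is empty apart from the pins, and the grey coil is still seated at (262,180). I'll lower it to just above the floor.

```bash
python3 -m pendant '0 0 40 0 10; 0 0 90 0 10; 0 0 140 0.008 10; 0 0 180 0.008 10; 1 0 197 0.008 10; 1 0 200 0.008 10; 1 0 200 0.008 10'
python3 - <<'E'
from h import *
st(); save('scene','s11'); p=np.load('pics/s11.npz')['p']; cv2.imwrite('pics/s11c.png',cv2.resize(p[150:260,360:490],None,fx=5,fy=5,interpolation=cv2.INTER_CUBIC)[:,:,::-1])
E
```

```text
time_s: 15.6
tool_pos: [0.5783, 0.2254, 0.102]
eef_rot: [-2.217, -2.217, -0.002]
force: [-0.2, -0.8, -1.7]
opening: 0.0237
15.6 [0.5783 0.2254 0.102 ] [-0.004  0.005 -1.   ] F [-0.2 -0.8 -1.7] T [-0.06  0.08 -0.  ] op 0.0237 q [0.33 0.07 1.72 0.01 1.35 0.33]
```

View pics/s11c.png

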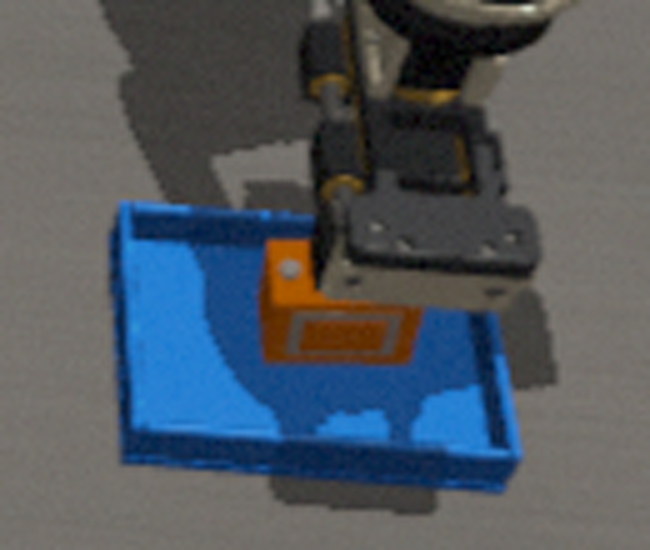

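```bash
cat > t.py <<'E'
from h import *
def corners(f,xp,box=(440,262,360,415,362)):
    c=calibration('scene'); C=c['T'][:3,3]; out=[]
    for u,v in f:
        d=c['T'][:3,:3]@np.array([(u-c['cx'])/c['fx'],(v-c['cy'])/c['fy'],1]); out.append((C+d*(xp-C[0])/d[0]).round(4))
    return out
E
python3 - <<'E'
from t import *
f=[(360+x/5-.4,150+y/5-.4) for x,y in ((262,360),(415,362),(270,303),(418,308))]
for q in corners(f,.596): print(q)
E
```

```text
[0.596  0.2021 0.025 ]
[0.596  0.2683 0.0331]
[0.596  0.1956 0.0678]
[0.596  0.2584 0.0727]
```

The lean in the grip is about 8°, with the −x end low at z≈0.025. I'll touch down on that end, then follow the arc to upright.

```bash
python3 -m pendant '0 0 8 0 10; 0 0 14 0 10; 0 0 18 0 10; 1.5 0 18.7 0 10; 3 0 19.3 0 10; 4.5 0 19.9 0 10; 6 0 20.5 0 10; 6 0 20.5 0 10'
python3 - <<'E'
from h import *
st(); save('scene','s12'); p=np.load('pics/s12.npz')['p']; cv2.imwrite('pics/s12c.png',cv2.resize(p[170:250,380:480],None,fx=7,fy=7,interpolation=cv2.INTER_CUBIC)[:,:,::-1])
E
```

```text
time_s: 16.65
tool_pos: [0.5785, 0.2317, 0.0822]
eef_rot: [-2.217, -2.218, -0.003]
force: [-1.5, -1.7, 4.8]
opening: 0.024
16.65 [0.5785 0.2317 0.0822] [-0.003  0.006 -1.   ] F [-1.5 -1.7  4.8] T [-0.62  0.41 -0.03] op 0.024 q [0.34 0.09 1.73 0.01 1.32 0.34]
```

View pics/s12c.png

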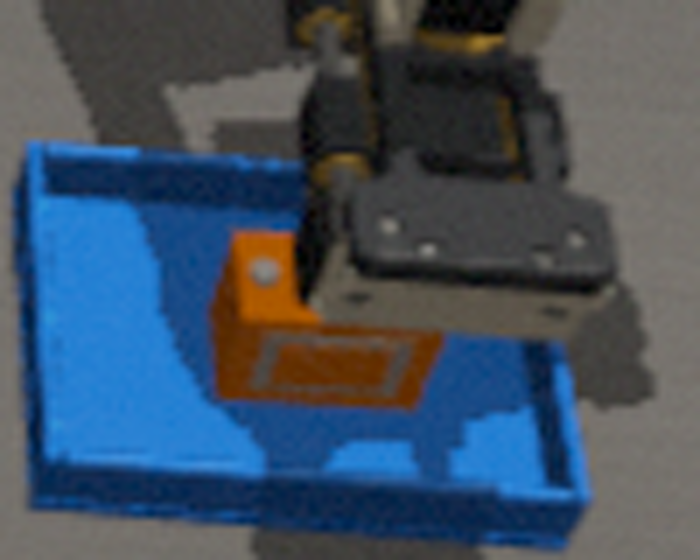

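Contact is made at 4.8 N, and a lean of about 2–3° is left. I'll continue the arc to flat.

```bash
python3 -m pendant '1 0 0.6 0 10; 2 0 1.2 0 10; 3 0 1.8 0 10; 3 0 2.4 0 10; 3 0 2.8 0 10; 3 0 2.8 0 10'
python3 - <<'E'
from t import *
st(); save('scene','s13'); p=np.load('pics/s13.npz')['p']; cv2.imwrite('pics/s13c.png',cv2.resize(p[170:250,380:480],None,fx=7,fy=7,interpolation=cv2.INTER_CUBIC)[:,:,::-1])
E
```

```text
time_s: 17.45
tool_pos: [0.5787, 0.2351, 0.0809]
eef_rot: [-2.217, -2.218, -0.005]
force: [-6.1, -1.3, 15.0]
opening: 0.0238
17.45 [0.5787 0.2351 0.0809] [-0.002  0.006 -1.   ] F [-6.1 -1.3 15. ] T [-0.47  1.39 -0.09] op 0.0238 q [0.34 0.1  1.73 0.01 1.31 0.34]
```

View pics/s13c.png

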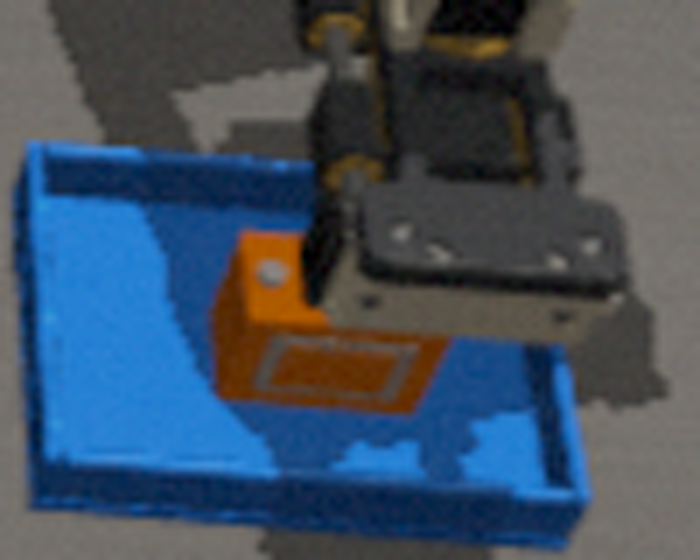

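```bash
python3 - <<'E'
from t import *
f=[(380+x/7-.4,170+y/7-.4) for x,y in ((215,397),(415,412),(222,316),(443,340))]
for q in corners(f,.596): print(q)
E
```

```text
[0.596  0.2026 0.0062]
[0.596  0.2673 0.0071]
[0.596  0.1946 0.0506]
[0.596  0.2649 0.0474]
```

The underside is flat at z = 0.006–0.007 at both ends, matching the floor. I'll relax the press and open.

```bash
python3 -m pendant '0 0 0 0 10; 0 0 0 0 10; 0 0 -0.3 0 10'; python3 -c "
from h import *
st()"; python3 -m pendant '0 0 0 0 30; 0 0 0 0 40; 0 0 0 0 60; 0 0 0 0 60; 0 0 0 0 60; 0 0 0 0 60'
python3 - <<'E'
from t import *
st(); save('scene','s14'); p=np.load('pics/s14.npz')['p']; cv2.imwrite('pics/s14c.png',cv2.resize(p[170:250,380:480],None,fx=7,fy=7,interpolation=cv2.INTER_CUBIC)[:,:,::-1])
E
```

```text
time_s: 17.88
tool_pos: [0.5787, 0.2353, 0.081]
eef_rot: [-2.217, -2.217, -0.005]
force: [0.2, 1.3, 0.0]
opening: 0.024
17.88 [0.5787 0.2353 0.081 ] [-0.002  0.007 -1.   ] F [0.2 1.3 0. ] T [ 0.04 -0.08  0.03] op 0.024 q [0.34 0.1  1.73 0.01 1.31 0.34]
time_s: 18.62
tool_pos: [0.5787, 0.2353, 0.081]
eef_rot: [-2.217, -2.217, -0.005]
force: [0.3, -0.0, 0.6]
opening: 0.06
18.62 [0.5787 0.2353 0.081 ] [-0.002  0.007 -1.   ] F [ 0.3 -0.   0.6] T [-0.07 -0.02  0.01] op 0.06 q [0.34 0.1  1.73 0.01 1.31 0.34]
```

View pics/s14c.png

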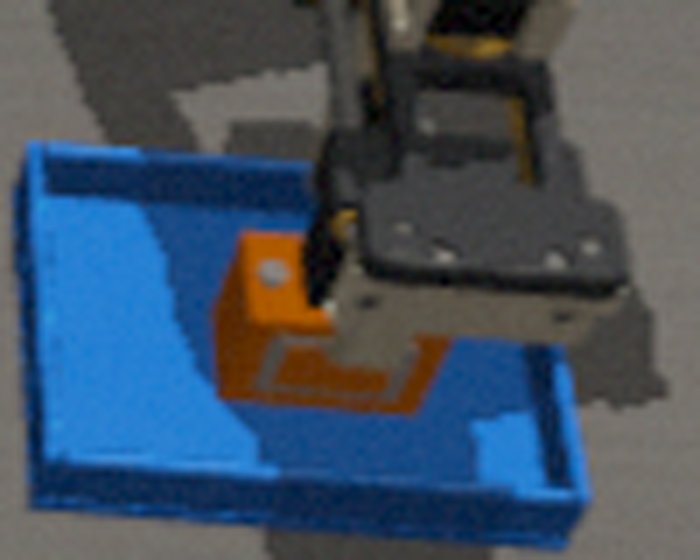

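The coil stands still and the fingers are open. I'll rise clear along the tool axis and do the last checks.

```bash
python3 -m pendant '0 0 0 0 80; 0 0 -15 0 80; 0 0 -40 0 80; 0 0 -90 0 80; 0 0 -140 0 80; 0 0 -180 0 80; 0 0 -180 0 80'
python3 - <<'E'
from h import *
st()
for n in ('scene','top'):
    p,d=save(n,n+'_end'); c=calibration(n)
    v,u=np.nonzero(d>0); z=d[v,u]
    P=(np.c_[(u-c['cx'])/c['fx']*z,(v-c['cy'])/c['fy']*z,z])@c['T'][:3,:3].T+c['T'][:3,3]
    for nm,x0,x1,y0,y1,zl,zh in (('or block',.5,.66,.14,.31,.072,.095),('or body',.5,.66,.14,.31,.043,.056),('grey block',.5,.68,-.19,-.09,.157,.177)):
        q=(P[:,0]>x0)&(P[:,0]<x1)&(P[:,1]>y0)&(P[:,1]<y1)&(P[:,2]>zl)&(P[:,2]<zh)
        if q.sum()>20: print(n,nm,q.sum(),np.percentile(P[q,2],[5,50,95]).round(4),cv2.minAreaRect((P[q,:2]*1000).astype(np.float32)))
a=cv2.resize(np.load('pics/scene_end.npz')['p'][130:280,180:480],None,fx=2.6,fy=2.6,interpolation=cv2.INTER_CUBIC)
cv2.imwrite('pics/end_c.png',a[:,:,::-1])
E
```

```text
time_s: 19.55
tool_pos: [0.5798, 0.2343, 0.266]
eef_rot: [-2.219, -2.219, -0.014]
force: [-0.4, 0.5, -0.3]
opening: 0.0802
19.55 [0.5798 0.2343 0.266 ] [ 0.004  0.009 -1.   ] F [-0.4  0.5 -0.3] T [-0.09  0.04 -0.03] op 0.0802 q [ 0.34 -0.    1.53  0.01  1.61  0.34]
scene or block 162 [0.0745 0.0819 0.0845] ((578.9945678710938, 236.31410217285156), (31.222139358520508, 26.987838745117188), 86.60852813720703)
scene or body 302 [0.044  0.0502 0.0543] ((578.949951171875, 236.48422241210938), (39.409568786621094, 64.74199676513672), 0.04252825304865837)
scene grey block 177 [0.1589 0.1674 0.1699] ((587.0918579101562, -140.21856689453125), (27.400482177734375, 30.081138610839844), 14.400042533874512)
top or block 235 [0.0745 0.0822 0.0841] ((578.963623046875, 236.560302734375), (24.103879928588867, 30.580123901367188), 0.002961796475574374)
top or body 358 [0.0464 0.0505 0.0533] ((578.9932250976562, 236.81121826171875), (36.2302360534668, 65.76275634765625), 1.7256001234054565)
top grey block 257 [0.1648 0.1672 0.169 ] ((586.450927734375, -139.72874450683594), (23.631568908691406, 29.82252311706543), 15.065317153930664)
```

View pics/end_c.png

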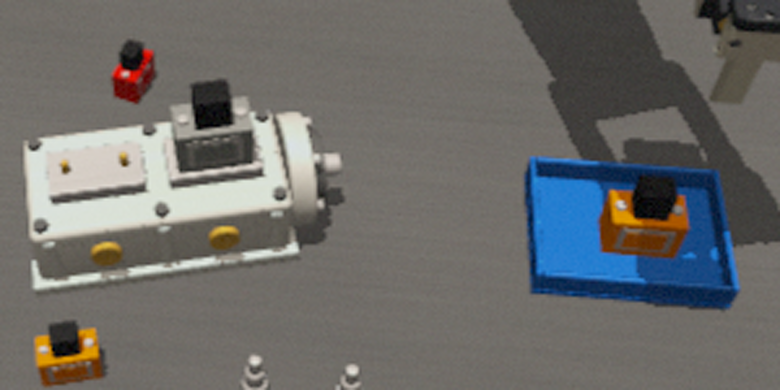

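The coil stands upright in the tray at crop (645,220), with its top at 0.082 as expected for a flat stance on the floor. The grey coil has not moved, and the empty seat shows its two pins. I'm handing in the job.

```bash
python3 -c "
from cell import close_job
print(close_job())"
```

```text
the job is handed in; nothing more can be done
None
```

I rocked the orange coil free of its pins and stood it upright on the floor of the blue tray. I handed the job in at about 19.6 s. `close_job` gives no verdict, so what follows rests on my own checks.

- **Rocking:** I pinched the coil's grip block and rocked it about 9–10° towards the flange. I then took it back past upright to about 9° the other way and pulled it up until the wrist felt only its weight. The rock angles come from low-resolution image edges and tool travel. They differed by a few degrees: at the greatest lean away from the flange, the underside edge gave about 7° and the side edge about 13°.
- **Placing:** The coil hung about 8° tilted in the grip, so I set its low end down first and brought it flat along an arc. The press was 15 N, and I relaxed it to zero before opening the fingers.
- **Last checks:** In both fixed views the coil's block top is at 0.082 m, as it should be for a flat stance on the tray floor. Its body centre is at about (0.579, 0.237), inside the tray.
- **Grey coil:** It is within 1 mm of where it started.
- **Robot:** It ended about 185 mm above the place pose, touching nothing.

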